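Select the green feed on the coil winder

ROBOT

A 6-joint arm with a two-finger parallel gripper is mounted at the origin on the work surface. World frame = base frame: x ahead of the robot, y to its left, z up, the work surface at z = 0. Lengths are in mm, angles in rad, forces in N, time in s.
With the tool pointing down it reaches from about 250 to 800 mm from the base axis. Payload 8.5 kg.
Tool frame: the origin (TCP) lies between the finger pads; the fingertips stand 19 mm ahead of it and the grasp point (between the pads) is the TCP (ctrl.tip_extent is the distance from the TCP to the fingertips, in mm); z points along the fingers, y is the line along which they close (so a half turn about z gives the same grasp; the last joint's range is limited). The gripper opens to 85 mm and grips with 20 to 120 N. Pads are 22 mm wide; open, the fingers measure 114 mm over their backs; the gripper's body (76 mm by 85 mm) begins 54 mm behind the grasp point. The pads swing forward as they close: fully open they stand 13 mm farther back than shut.
Start: joints at [-1.276, 0.238, -0.013, 1.319, 0, 1.571], TCP at [152.524, -502.312, 250.276] pointing down, gripper open.
Joint ranges: [-2.66, 2.66], [-1.03, 1.9], [-1.14, 1.46], [-1.82, 2.27], [-1.45, 1.34], [-3.14, 3.14]. Speed limits (rad/s): [2.22, 2.22, 2.79, 3.14, 3.14, 3.14].

INTERFACE

Orientations are given as a rotation vector (axis times angle).
In Python, from rig import ctrl gives the robot as it stands. The module is installed in compiled form; this text tells all that it offers.
- The arm moves only by the tool step_arm, never from a script. Its argument "increments" is a list of rows, each a list of 7 numbers: the shift along the tool's x, y, z in m, then the turn, a rotation vector about the tool's x, y, z in degrees, then the closure in counts, from 0 (fully open) to 255 (shut). A call has exactly 5 rows; each row is the pose to reach, as a shift and turn from the pose commanded when the call began, along the tool's axes at that moment; what a row does not reach only later rows make up. A row lasts 1/8 s, in which the tool goes at most 62.5 mm and 10.7 degrees, less where a joint would pass 70% of its speed; a pose out of reach is approached as far as the arm can. A call with a gripper value outside its range is refused whole. The fingers move at their own pace and stop on an object; the grip force is fixed at half the most. Time passes only in rows, so rows that repeat a pose let the fingers close, or fill a call up. It gives the time, the measured TCP pose, the force, the opening and the grip force at its end, in the units of the state.
- ctrl.state(): the state, without advancing time (a new reading comes with each control period).
- ctrl.snapshot(name): name is "scene" or "top"; returns the picture (400x640x3 uint8, red, green, blue); there is no depth.
- ctrl.camera_info(name): a dict with "vertical_fov" (degrees; the focal length in pixels is half the picture's height over the tangent of half this angle, whatever the lens; pixels are square), "cx", "cy" (the principal point, pixels), "k1" (the pictures are not rectified: a ray, as slopes to the right and down, at radius r is drawn at 1 + k1 r^2 times it, then the intrinsics apply), "origin" and "attitude" of the camera in the world. Camera axes: x right, y down, z forward; pixel columns grow to the right and rows downward; lengths in mm; the calibration is good to about 2 mm. A picture is of the moment at which its call begins. camera_info takes no time and is no camera call.
- ctrl.sign_off(): hands the job in; it is judged then, once.
The state is a dict: "time": time; "q": joint angles; "qvel": joint speeds; "tau": joint torques, N m; "eef_pos": TCP position; "tool_rot": TCP orientation; "force": force on the tool from outside, world axes, zero at the start; "wrist_torque": the same for the moment, N m; "finger_gap": finger opening in mm; "grasp_force": force on a finger pad.
Only numpy, scipy, OpenCV 4.12 (cv2) and the standard library are available. Lean on these libraries where they do the work, as an engineer would, in place of code of your own. Each camera call takes 0.05 s, during which the arm holds its last target. There are 200 camera calls.

TASK

Before the next motor coil is wound, change the winder's feed: push its red-knobbed lever through the gate, fully home into the corner slot marked by the green disc, and let it stand there. Push it gently with the fingertips, without gripping or forcing it, and leave the parts lying about the bench where they are.

Things in the scene. Friction and masses are not known exactly. Their poses are not given: they have to be found in the camera images.
- winder: Coil winder fixed to the bench; place and yaw vary. Origin on the bench under the gate's centre; x away from the robot (yaw 0), y left, z up. Grey base 220 x 460 x 30 mm (y -190 to 270). Blue 130 x 130 mm selector housing round the origin, its aluminium gate plate's top at z = 90 mm. Blue headstock 150 mm wide in x, y 110 to 200, top z = 140; chuck and copper bobbin on to y = 272, top z = 124 mm.
- gate_centre (a point): Centre of the gate, on the plate's top. Double H: a cross slot along the winder's y and three lanes along its x, at y = -28, 0, +28 mm, parted by 12 mm tongues with round noses. The lever can change lane only in the cross slot (within about 3 mm at the plate, 6 mm at the knob). It starts in the middle lane: bring it to the cross slot, along that to an outer lane, then to the lane's end.
- knob (a point): Centre of the lever's red knob, an upright cylinder 24 mm across, 36 mm tall. The lever, a 10 mm steel rod, tilts about a point 30 mm above the winder's origin; the knob's centre is 115 mm along it (145 mm above the bench when upright, about 125 in a corner). In the winder's frame the knob reaches x = +-45 mm at the lane ends, and y = +-51 mm at the ends of the cross slot.
- lever_fore (a joint): Tilt of the lever along the lanes, rad: + towards the winder's +x, 0 in the cross slot, stops at -0.40 and +0.40 (ends of the lanes). It stays where it is left; about 2 to 4 N at the knob moves it; over 35 N (jammed against a stop or tongue) counts as forcing.
- lever_side (a joint): Tilt of the lever along the cross slot, rad: + towards the winder's +y, 0 in the middle lane, stops at -0.46 and +0.46 (outer lanes). It stays where it is left; about 2 to 4 N at the knob moves it; over 35 N (jammed against a stop or tongue) counts as forcing.
- disc_green: Green disc, 16 mm across, 3 mm thick, on the gate plate; origin at the centre of its underside. It marks the wanted slot: it lies on one of the four corners, at x = +-45, y = +-47 mm in the winder's frame, straight below the knob's centre when the lever is fully home in that slot.
- disc_yellow: Yellow disc of the same size, marking another corner.
- disc_blue: Blue disc of the same size, marking another corner.
- disc_white: White disc of the same size, marking another corner.
- stator: Small loose motor stator, steel and copper, 74 mm across, 52 mm tall, standing on the winder's base to the right (-y) of the selector; origin at its underside. Bystander.
- stator_big: Larger loose stator, 93 mm across, 65 mm tall, beyond the winder. Bystander.
- collar: Dark steel collar, 48 mm across, 14 mm tall, on the bench before the winder. Bystander.
- capacitor: Blue can capacitor, 48 mm across, 84 mm tall, beyond the winder. Bystander.
- transformer: Dark transformer block, 95 x 74 x 65 mm, beyond the winder. Bystander.
- screwdriver: Screwdriver with yellow handle, 190 mm long, lying before the winder. Bystander.

How it is judged (in metres and radians):
At the end, for the whole second after the job is handed in: The lever stands still in the slot marked by the green disc, the centre of its knob within 10 mm (horizontally) of the centre of the disc (horizontal distance between knob and disc_green below 0.01 m and velocity of joint lever_fore between -0.05 and 0.05 rad/s and velocity of joint lever_side between -0.05 and 0.05 rad/s); the robot touches nothing.
It fails at once if the lever is gripped or forced (fingers press on lever or winder with more than 35 N) (contact force between the fingers and winder above 35 N).
It fails at once if a loose part on the bench or on the winder is lifted or shifted by more than 20 mm (distance of any of stator, stator_big, collar, capacitor, transformer, screwdriver from where it was at the start of the episode above 0.02 m).
It also fails if it takes over 54 s, if anything falls off the work surface, if the arm or the gripper's body presses on something with over 40 N, if the wrist force passes 120 N, or if a joint passes its speed limit or range.

## Working session

There is one attempt and no reset: what is moved stays moved. The work goes in short steps, Python scripts to look and compute and a tool call to move; the robot and the scene stay as the last step left them, time stands still between calls to the robot, and variables do not carry over. Pictures are saved under pics/ and viewed, at most 10 in all, crops included, and the job is handed in when it is done.

Besides the shell and the picture viewer there is one more tool, called after ">>>" by a JSON object that holds its "fn" and its "kwargs", one argument or row to a line. step_arm: Moves the arm, as the interface text tells. Its arguments: {"type":"object","properties":{"increments":{"type":"array","items":{"type":"array","items":{"type":"number"}}}},"required":["increments"]}

```bash
mkdir -p pics
python3 - <<'E'
from rig import ctrl
import cv2
for n in("scene","top"):
    cv2.imwrite(f"pics/{n}0.png",ctrl.snapshot(n)[:,:,::-1]); print(ctrl.camera_info(n))
s=ctrl.state();print(s)
E
```

```text
{'vertical_fov': 55.37685162959414, 'cx': 317.4346507777397, 'cy': 201.97692194174212, 'k1': -0.014834116889098348, 'origin': array([869.67474039, 311.85722515, 680.92432382]), 'attitude': array([-1.06264134, -2.57769137,  0.82594023])}
{'vertical_fov': 57.70161731790988, 'cx': 318.2589733028911, 'cy': 196.86989417204188, 'k1': -0.06892125025582439, 'origin': array([501.38336345,   9.47147018, 804.33737564]), 'attitude': array([-2.14642586,  2.18613331, -0.08002826])}
{'time': 0.1, 'q': array([-1.27601688e+00,  2.38698628e-01, -1.41574471e-02,  1.31918616e+00,
        9.82712565e-06,  1.57078859e+00]), 'qvel': array([ 8.10820259e-04, -7.38907695e-04,  2.02215098e-03,  2.01054941e-04,
        6.95438573e-05, -2.41492485e-04]), 'tau': array([-3.20375398e-05, -5.39719141e+01,  3.47000277e+01,  1.33671187e-02,
       -6.22543007e-05, -1.68162461e-05]), 'eef_pos': array([ 152.43196299, -502.02995736,  249.75838359]), 'tool_rot': array([-3.10630857e+00, -4.61194618e-01,  2.72024227e-04]), 'force': array([-0.66177564, -0.20155114, -0.25964048]), 'wrist_torque': array([-0.00725581, -0.03695372,  0.02509815]), 'grasp_force': 0.0, 'finger_gap': 85.46835671261273}
```

View pics/top0.png

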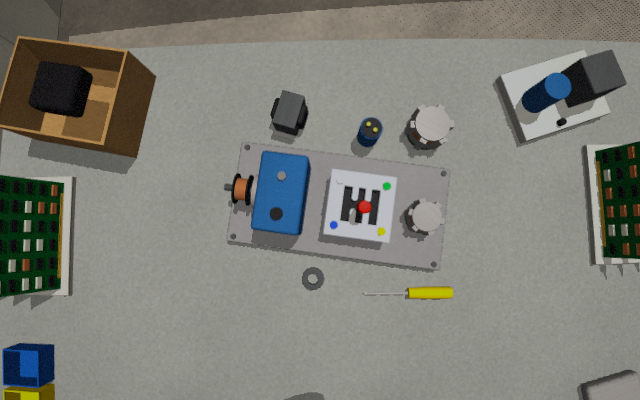

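View pics/scene0.png

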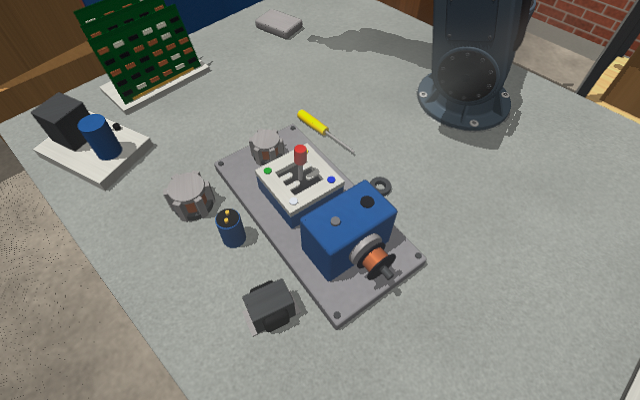

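The top view shows the green disc at (387,186), the far right corner (+x, -y). Yellow is at (381,231), blue at (334,225), white at about (340,182), and the knob at (365,207). I'll enlarge the gate for better pixel positions.

Run:
```python
import cv2
a=cv2.imread("pics/top0.png")[160:250,310:410]
b=cv2.imread("pics/scene0.png")[130:230,245:355]
a=cv2.resize(a,(400*1,360),interpolation=cv2.INTER_CUBIC);b=cv2.resize(b,(396,360),interpolation=cv2.INTER_CUBIC)
cv2.imwrite("pics/c0.png",cv2.hconcat([a,b]))
```

```text
(no output)
```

View pics/c0.png

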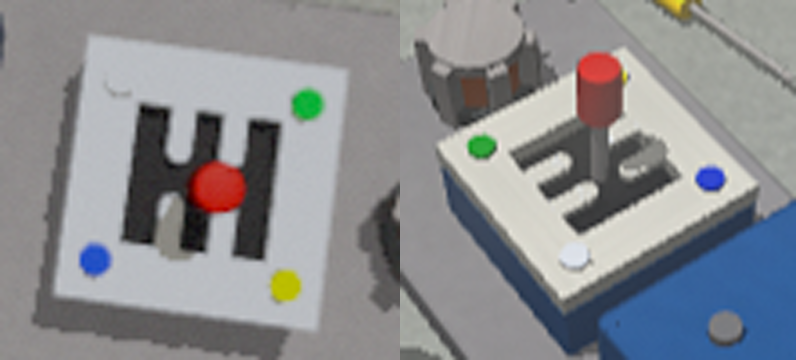

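```bash
cat > h.py <<'E'
import numpy as np, cv2
from rig import ctrl
from scipy.spatial.transform import Rotation as R
from scipy.optimize import least_squares
def proj(n,P):
    c=ctrl.camera_info(n); f=200/np.tan(np.radians(c["vertical_fov"]/2))
    p=(np.atleast_2d(P)-c["origin"])@R.from_rotvec(c["attitude"]).as_matrix()
    s=p[:,:2]/p[:,2:]; s=s*(1+c["k1"]*(s**2).sum(1,keepdims=True))
    return s*f+[c["cx"],c["cy"]]
def w2w(w,P):   # winder pose (x,y,yaw) -> world
    return R.from_euler("z",w[2]).apply(np.atleast_2d(P))+[w[0],w[1],0]
E
python3 - <<'E'
from h import *
G=[45,-47,93];Y=[-45,-47,93];B=[-45,47,93];W=[45,47,93]
top=[(387,185.75),(381.5,231.5),(333.75,224.75),(339.25,180.75)]
sc=[(267.8,170.6),(331.4,179.7),(293.6,201.1)]
f=lambda w:np.r_[(proj("top",w2w(w,[G,Y,B,W]))-top).ravel(),(proj("scene",w2w(w,[G,B,W]))-sc).ravel()]
r=least_squares(f,[450,-60,-.1]);w=r.x;print(w,r.fun.round(1))
# knob centre: triangulate
g=least_squares(lambda P:np.r_[proj("top",P)[0]-(364.5,206.8),proj("scene",P)[0]-(300.6,155)],[450,-60,145])
print(g.x,g.fun.round(1), R.from_euler("z",-w[2]).apply(g.x-[w[0],w[1],0]))
h=least_squares(lambda a:(proj("top",w2w(w,[115*np.sin(a[0]),0,30+115*np.cos(a[0])]))-(364.5,206.8)).ravel(),[0.]);print(h.x,h.fun)
np.save("w.npy",w)
s=ctrl.state();print(R.from_rotvec(s["tool_rot"]).as_matrix().round(3))
for n,p in dict(knob=[0,0,145],green=[45,-47,93],st=[0,-130,30]).items():print(n,w2w(w,p))
E
```

```text
[ 5.49519140e+02 -6.03646971e+01 -1.51246366e-01] [-0.5 -0.5 -0.4 -0.8 -0.5 -0.4 -0.  -1.7  0.3 -1.3  0.4 -1.6  0.6 -1.3]
[542.18613783 -63.59074018 139.81767924] [-0.1  0.1 -0.2 -0. ] [ -6.76321978  -4.29408102 139.81767924]
[-0.05997394] [-2.19610232 -0.28523531]
[[ 0.957  0.291 -0.   ]
 [ 0.291 -0.957  0.001]
 [ 0.    -0.001 -1.   ]]
knob [[549.51913992 -60.36469709 145.        ]]
green [[ 586.92391422 -113.60831511   93.        ]]
st [[ 529.93198961 -188.88062428   30.        ]]
```

```bash
cat >> h.py <<'E'
def to(x,y,tip):  # TCP goal given in winder frame, fingertip height; prints shift in tool axes, turn (deg), and where we are
    w=np.load("w.npy"); s=ctrl.state(); T=R.from_rotvec(s["tool_rot"])
    goal=w2w(w,[x,y,tip+ctrl.tip_extent])[0]
    here=R.from_euler("z",-w[2]).apply(s["eef_pos"]-[w[0],w[1],0])
    want=R.from_euler("z",w[2])*R.from_euler("x",np.pi)
    print("winder-frame TCP",here.round(1),"shift m",(T.inv().apply(goal-s["eef_pos"])/1000).round(4),"turn",(T.inv()*want).as_rotvec(True).round(1),"F",R.from_euler("z",-w[2]).apply(s["force"]).round(1),"t",s["time"],"gap",s["finger_gap"])
E
python3 - <<'E'
from h import *
G=[45,-47,93];Y=[-45,-47,93];B=[-45,47,93];W=[45,47,93]
top=np.array([(387,185.75),(381.5,231.5),(333.75,224.75)])-.375
sc=np.array([(267.8,170.6),(331.4,179.7),(293.6,201.1)])-.36
f=lambda w:np.r_[(proj("top",w2w(w,[G,Y,B]))-top).ravel(),(proj("scene",w2w(w,[G,B,W]))-sc).ravel()]
r=least_squares(f,[450,-60,-.1]);w=r.x;print(w,r.fun.round(1));np.save("w.npy",w)
h=least_squares(lambda a:np.r_[(proj("top",w2w(w,[115*np.sin(a[0]),a[1],30+115*np.cos(a[0])]))-(364.1,206.4)).ravel(),(proj("scene",w2w(w,[115*np.sin(a[0]),a[1],30+115*np.cos(a[0])]))-(300.2,154.6)).ravel()],[0.,0]);print(h.x,115*np.sin(h.x[0]),h.fun)
to(-60,-2,230)
E
```

```text
[ 5.50582125e+02 -6.03443352e+01 -1.59101071e-01] [-0.  -0.4 -0.3 -0.8 -0.3 -0.8  0.4 -0.8  0.4 -0.7  0.3 -0.7]
[-0.0580574  -2.89484316] -6.672851151782702 [-0.25823663 -0.37084333  0.11537887 -0.64286991]
winder-frame TCP [-323.1 -499.2  249.8] shift m [ 0.4545 -0.3315  0.0012] turn [-0.1  0.  26. ] F [-0.6 -0.3 -0.3] t 0.1 gap 85.46835671261273
```

>>> {"fn": "step_arm", "kwargs": {
  "increments": [
    [0.03, -0.02, 0, 0, 0, 5, 255],
    [0.075, -0.055, 0, 0, 0, 10, 255],
    [0.12, -0.09, 0, 0, 0, 16, 255],
    [0.165, -0.12, 0, 0, 0, 21, 255],
    [0.21, -0.15, 0, 0, 0, 26, 255]
  ]
}}

```text
time: 0.72
eef_pos: [310.6, -296.2, 250.2]
tool_rot: [-3.131, 0.255, -0.0]
force: [0.9, 0.3, -0.0]
finger_gap: 0.4
grasp_force: 0.0
```

```bash
python3 -c "
from h import *
to(-60,-2,230)"
```

```text
winder-frame TCP [-199.6 -270.9  250.2] shift m [ 0.1387 -0.2694  0.0013] turn [-0.  -0.  -0.2] F [ 0.9  0.4 -0. ] t 0.725 gap 0.3506718253970142
```

>>> {"fn": "step_arm", "kwargs": {
  "increments": [
    [0.025, -0.05, 0, 0, 0, 0, 255],
    [0.055, -0.105, 0, 0, 0, 0, 255],
    [0.085, -0.16, 0, 0, 0, 0, 255],
    [0.11, -0.215, 0, 0, 0, 0, 255],
    [0.139, -0.269, 0, 0, 0, 0, 255]
  ]
}}

```text
time: 1.35
eef_pos: [488.5, -64.5, 250.2]
tool_rot: [-3.124, 0.215, -0.0]
force: [0.4, -0.0, -0.3]
finger_gap: -0.2
grasp_force: 0.0
```

>>> {"fn": "step_arm", "kwargs": {
  "increments": [
    [0, 0, 0.02, 0, 0, 0, 255],
    [0, 0, 0.045, 0, 0, 0, 255],
    [0, 0, 0.07, 0, 0, 0, 255],
    [0, 0, 0.1, 0, 0, 0, 255],
    [0, 0, 0.1, 0, 0, 0, 255]
  ]
}}

```text
time: 1.98
eef_pos: [486.4, -65.9, 148.5]
tool_rot: [-3.123, 0.221, 0.006]
force: [0.5, -0.3, 0.1]
finger_gap: -0.1
grasp_force: 0.0
```

Run:
```python
from h import *
to(-30,-3,125)
a=ctrl.snapshot("top")[150:250,300:420,::-1];b=ctrl.snapshot("scene")[110:220,230:350,::-1]
cv2.imwrite("pics/c1.png",cv2.hconcat([cv2.resize(a,(396,330),interpolation=3),cv2.resize(b,(360,330),interpolation=3)]))
```

```text
winder-frame TCP [-62.5 -15.7 148.5] shift m [ 0.0328 -0.0121  0.0045] turn [-0.6  0.3  1. ] F [ 0.5 -0.2  0.1] t 1.975 gap -0.13653322570200876
```

View pics/c1.png

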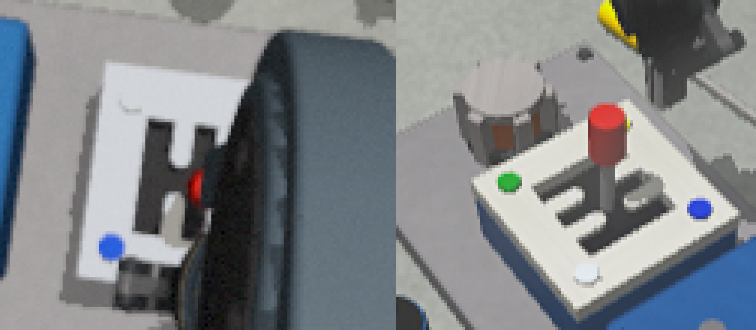

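Seen from the scene camera, the fingertips stand behind the knob at crop (665,85), with the knob at (607,135) and nothing touched. Next I'll align and approach slowly.

>>> {"fn": "step_arm", "kwargs": {
  "increments": [
    [0, -0.012, 0.0045, 0, 0, 1, 255],
    [0.01, -0.012, 0.0045, -0.5, 0.3, 1, 255],
    [0.02, -0.012, 0.0045, -0.5, 0.3, 1, 255],
    [0.025, -0.012, 0.0045, -0.5, 0.3, 1, 255],
    [0.028, -0.012, 0.0045, -0.5, 0.3, 1, 255]
  ]
}}

```text
time: 2.7
eef_pos: [516.2, -70.1, 145.9]
tool_rot: [-3.123, 0.221, -0.009]
force: [-0.2, 0.7, -0.3]
finger_gap: 0.1
grasp_force: 0.0
```

```bash
python3 -c "
from h import *
to(-23,-3,125)"
```

```text
winder-frame TCP [-32.5 -15.  145.9] shift m [ 0.0097 -0.0118  0.002 ] turn [-0.7 -0.3  1. ] F [-0.3  0.6 -0.3] t 2.7 gap 0.11127199477810658
```

```bash
python3 -c "
from h import *
s=ctrl.state();print(s['q'].round(3),s['tau'].round(2))
to(-23,-3,125)"
```

```text
[-0.141  0.285 -0.226  1.055  0.011  3.142] [-0.000e+00 -5.493e+01  3.197e+01 -1.600e-01  5.000e-02  0.000e+00]
winder-frame TCP [-32.5 -15.  145.9] shift m [ 0.0097 -0.0118  0.002 ] turn [-0.7 -0.3  1. ] F [-0.3  0.6 -0.3] t 2.7 gap 0.11127199477810658
```

>>> {"fn": "step_arm", "kwargs": {
  "increments": [
    [0, -0.004, 0, 0, 0, 0, 255],
    [0, -0.008, 0, 0, 0, 0, 255],
    [0, -0.012, 0, 0, 0, 0, 255],
    [0, -0.012, 0, 0, 0, 0, 255],
    [0, -0.012, 0, 0, 0, 0, 255]
  ]
}}

```text
time: 3.32
eef_pos: [516.6, -64.1, 146.1]
tool_rot: [-3.119, 0.207, -0.009]
force: [0.8, 0.3, -0.1]
finger_gap: -0.1
grasp_force: 0.0
```

```bash
python3 -c "
from h import *
s=ctrl.state();print(s['q'].round(3),s['tau'].round(2))
to(-23,-3,125)"
```

```text
[-0.133  0.284 -0.226  1.055  0.016  3.142] [ 6.000e-02 -5.469e+01  3.186e+01 -5.000e-02  7.000e-02 -0.000e+00]
winder-frame TCP [-33.   -9.1 146.1] shift m [ 0.0101 -0.0058  0.0023] turn [-0.9 -0.3  1.5] F [ 0.7  0.4 -0.1] t 3.325 gap -0.12647543954807253
```

Joint 6 is at its limit (3.142), so I'll back off and turn the tool a quarter turn the other way. Tool x then lies along winder +y and tool y along winder +x.

>>> {"fn": "step_arm", "kwargs": {
  "increments": [
    [-0.02, 0, 0, 0, 0, -5, 255],
    [-0.03, 0, 0, 0, 0, -15, 255],
    [-0.03, 0, 0, 0, 0, -25, 255],
    [-0.03, 0, 0, 0, 0, -35, 255],
    [-0.03, 0, 0, 0, 0, -45, 255]
  ]
}}

```text
time: 3.95
eef_pos: [486.8, -60.2, 146.0]
tool_rot: [-2.961, -1.012, -0.018]
force: [0.3, 0.4, -0.7]
finger_gap: 0.2
grasp_force: 0.0
```

>>> {"fn": "step_arm", "kwargs": {
  "increments": [
    [0, 0, 0, 0, 0, -10, 255],
    [0, 0, 0, 0, 0, -20, 255],
    [0, 0, 0, 0, 0, -30, 255],
    [0, 0, 0, 0, 0, -40, 255],
    [0, 0, 0, 0, 0, -44, 255]
  ]
}}

```text
time: 4.58
eef_pos: [486.8, -60.2, 146.0]
tool_rot: [-2.372, -2.049, -0.024]
force: [0.1, 0.4, 0.5]
finger_gap: 0.2
grasp_force: 0.0
```

```bash
sed -i 's/R.from_euler("z",w\[2\])\*R.from_euler("x",np.pi)/R.from_euler("z",w[2]+np.pi\/2)*R.from_euler("x",np.pi)/' h.py; python3 -c "
from h import *
s=ctrl.state();print(s['q'].round(3))
to(-42,-3,127)"
```

```text
[-0.133  0.236 -0.294  1.035  0.016  1.584]
winder-frame TCP [-63. -10. 146.] shift m [0.0067 0.021  0.0002] turn [ 0.3 -0.9  0.7] F [0.  0.4 0.5] t 4.575 gap 0.1920345733173386
```

>>> {"fn": "step_arm", "kwargs": {
  "increments": [
    [0.007, 0.005, 0, 0.3, -0.9, 0.7, 255],
    [0.007, 0.01, 0, 0.3, -0.9, 0.7, 255],
    [0.007, 0.015, 0, 0.3, -0.9, 0.7, 255],
    [0.007, 0.021, 0, 0.3, -0.9, 0.7, 255],
    [0.007, 0.021, 0, 0.3, -0.9, 0.7, 255]
  ]
}}

```text
time: 5.2
eef_pos: [509.2, -56.6, 146.0]
tool_rot: [-2.394, -2.033, -0.0]
force: [-0.2, -0.6, 0.2]
finger_gap: 0.4
grasp_force: 0.0
```

>>> {"fn": "step_arm", "kwargs": {
  "increments": [
    [0, 0.002, 0, 0, 0, 0, 255],
    [0, 0.004, 0, 0, 0, 0, 255],
    [0, 0.006, 0, 0, 0, 0, 255],
    [0, 0.008, 0, 0, 0, 0, 255],
    [0, 0.01, 0, 0, 0, 0, 255]
  ]
}}

```text
time: 5.82
eef_pos: [518.6, -58.0, 146.1]
tool_rot: [-2.393, -2.034, 0.0]
force: [-0.9, -0.0, 1.0]
finger_gap: -0.6
grasp_force: 0.8
```

```bash
python3 -c "
from h import *
to(-27,-3,127)"
```

```text
winder-frame TCP [-32.   -2.8 146.1] shift m [-0.0002  0.005   0.0001] turn [-0.  -0.  -0.2] F [-0.9 -0.2  1. ] t 5.825 gap -0.5783671973056717
```

>>> {"fn": "step_arm", "kwargs": {
  "increments": [
    [0, 0.001, 0, 0, 0, 0, 255],
    [0, 0.002, 0, 0, 0, 0, 255],
    [0, 0.003, 0, 0, 0, 0, 255],
    [0, 0.004, 0, 0, 0, 0, 255],
    [0, 0.005, 0, 0, 0, 0, 255]
  ]
}}

```text
time: 6.45
eef_pos: [523.5, -58.8, 146.2]
tool_rot: [-2.393, -2.034, -0.0]
force: [-2.0, -0.1, 1.2]
finger_gap: 0.2
grasp_force: 1.1
```

```bash
cat >> h.py <<'E'
def look(name):
    b=ctrl.snapshot("scene")[110:220,230:360,::-1]
    cv2.imwrite(f"pics/{name}.png",cv2.resize(b,None,fx=6,fy=5.4,interpolation=3) if 0 else cv2.resize(b,None,fx=5,fy=5,interpolation=3))
def red(): # red blob centroid & bottom/top rows in scene
    b=ctrl.snapshot("scene")[110:220,230:360].astype(int); m=(b[...,0]>110)&(b[...,1]<70)&(b[...,2]<80)
    y,x=np.nonzero(m); print("red",x.mean().round(2)+230,y.mean().round(2)+110,len(x),x.min()+230,x.max()+230,y.min()+110,y.max()+110)
E
python3 -c "
from h import *
to(-27,-3,127);red();look('d1')"
```

```text
winder-frame TCP [-27.   -2.8 146.2] shift m [-0.0002 -0.      0.0002] turn [-0.  -0.  -0.2] F [-1.9 -0.4  1.2] t 6.45 gap 0.15737743528822115
red 297.67 155.62 138 292 303 147 165
```

View pics/d1.png

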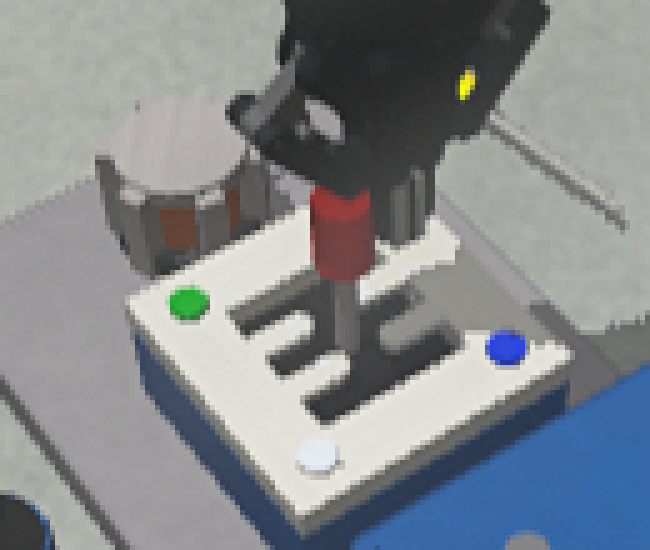

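The knob now appears at crop (343,235), about 1.6 px to the left, so it has started moving. The finger's knuckle hangs close over the knob's top, so I'll raise the tool about 10 mm and estimate the knob's position.

```bash
python3 -c "
from h import *
w=np.load('w.npy')
for x in(-12,-7,-3,0,5):
  a=np.arcsin(x/115); u=np.array([np.sin(a),0,np.cos(a)])
  print(x,[proj('scene',w2w(w,u*L+[0,-3,30]))[0].round(1) for L in(97,115,133)])
"
```

```text
-12 [array([302.1, 159.6]), array([302.6, 152.9]), array([303.1, 145.9])]
-7 [array([300.3, 160.4]), array([300.4, 153.9]), array([300.6, 147. ])]
-3 [array([298.8, 161.2]), array([298.7, 154.7]), array([298.5, 148. ])]
0 [array([297.8, 161.7]), array([297.4, 155.4]), array([297. , 148.8])]
5 [array([295.9, 162.7]), array([295.2, 156.6]), array([294.4, 150.2])]
```

>>> {"fn": "step_arm", "kwargs": {
  "increments": [
    [0, -0.004, 0, 0, 0, 0, 255],
    [0, -0.004, -0.005, 0, 0, 0, 255],
    [0, -0.004, -0.01, 0, 0, 0, 255],
    [0, -0.002, -0.01, 0, 0, 0, 255],
    [0, 0.001, -0.01, 0, 0, 0, 255]
  ]
}}

```text
time: 7.18
eef_pos: [524.6, -59.0, 156.2]
tool_rot: [-2.393, -2.034, 0.0]
force: [-3.0, 0.1, 0.3]
finger_gap: -0.1
grasp_force: 1.1
```

```bash
python3 -c "
from h import *
to(-27,-3,137);red();look('d2')"
```

```text
winder-frame TCP [-25.9  -2.8 156.2] shift m [-0.0002 -0.0011  0.0002] turn [-0.  -0.  -0.2] F [-3.  -0.4  0.3] t 7.175 gap -0.06488267721777011
red 297.4 154.47 163 292 303 146 165
```

View pics/d2.png

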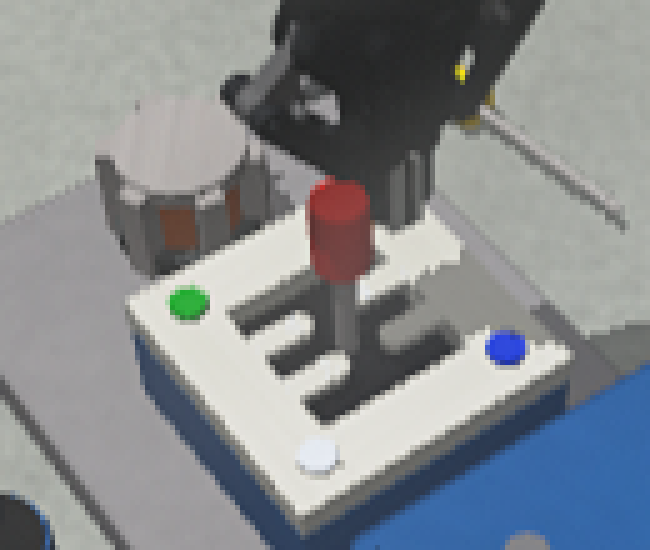

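The knob's top centre is at about (297.8,149.5), which puts it about 1 mm short of the cross slot. I'll nudge it 1 mm more, back off, and go round to its +y side.

>>> {"fn": "step_arm", "kwargs": {
  "increments": [
    [0, 0.001, 0, 0, 0, 0, 255],
    [0, 0.001, 0, 0, 0, 0, 255],
    [0, -0.015, 0, 0, 0, 0, 255],
    [0.02, -0.015, 0, 0, 0, 0, 255],
    [0.045, -0.015, 0, 0, 0, 0, 255]
  ]
}}

```text
time: 7.9
eef_pos: [516.0, -12.0, 156.3]
tool_rot: [-2.395, -2.032, -0.0]
force: [1.0, 0.8, 0.1]
finger_gap: -0.2
grasp_force: 0.0
```

>>> {"fn": "step_arm", "kwargs": {
  "increments": [
    [0, 0.01, 0, 0, 0, 0, 255],
    [0, 0.025, 0, 0, 0, 0, 255],
    [0, 0.041, 0, 0, 0, 0, 255],
    [-0.005, 0.041, 0, 0, 0, 0, 255],
    [-0.01, 0.041, 0.006, 0, 0, 0, 255]
  ]
}}

```text
time: 8.52
eef_pos: [555.6, -29.5, 149.9]
tool_rot: [-2.394, -2.033, 0.0]
force: [0.2, -0.4, 0.9]
finger_gap: 0.2
grasp_force: 0.0
```

```bash
python3 -c "
from h import *
to(0,24,130);red();look('d3')"
```

```text
winder-frame TCP [1.000e-01 3.120e+01 1.499e+02] shift m [-0.0072 -0.      0.0009] turn [-0.  -0.  -0.2] F [ 0.3 -0.3  0.9] t 8.525 gap 0.15231301669053368
red 293.77 150.57999999999998 26 292 296 147 154
```

View pics/d3.png

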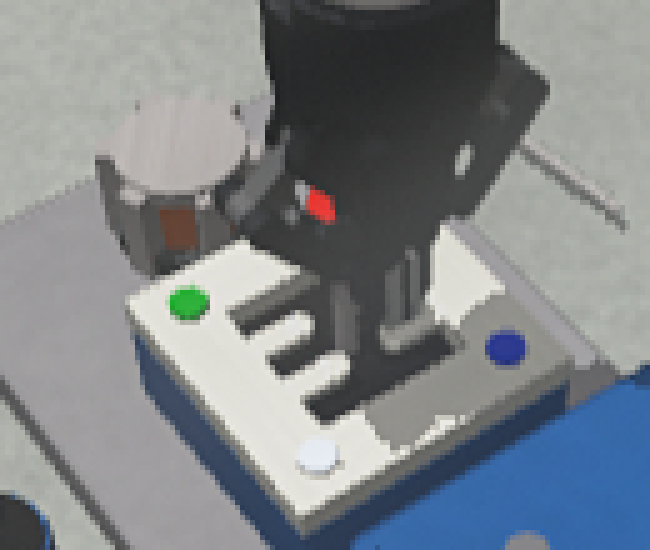

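The gripper hides most of the knob; the rod at (343,325) still stands at the cross slot. I'll push along -y in small steps and watch the force.

>>> {"fn": "step_arm", "kwargs": {
  "increments": [
    [-0.003, 0, 0, 0, 0, 0, 255],
    [-0.006, 0, 0, 0, 0, 0, 255],
    [-0.009, 0, 0, 0, 0, 0, 255],
    [-0.012, 0, 0, 0, 0, 0, 255],
    [-0.015, 0, 0, 0, 0, 0, 255]
  ]
}}

```text
time: 9.25
eef_pos: [553.5, -43.3, 150.4]
tool_rot: [-2.393, -2.034, -0.001]
force: [-0.2, 2.3, 1.3]
finger_gap: -0.5
grasp_force: 1.4
```

>>> {"fn": "step_arm", "kwargs": {
  "increments": [
    [-0.002, 0, 0, 0, 0, 0, 255],
    [-0.004, 0, 0, 0, 0, 0, 255],
    [-0.006, 0, 0, 0, 0, 0, 255],
    [-0.008, 0, 0, 0, 0, 0, 255],
    [-0.01, 0, 0, 0, 0, 0, 255]
  ]
}}

```text
time: 9.88
eef_pos: [551.8, -53.5, 150.1]
tool_rot: [-2.393, -2.034, -0.0]
force: [1.3, 1.9, 1.3]
finger_gap: 0.1
grasp_force: 1.3
```

```bash
python3 -c "
from h import *
to(0,-26,127)
red()"
```

```text
winder-frame TCP [1.000e-01 7.000e+00 1.501e+02] shift m [-0.033  -0.      0.0041] turn [-0.  -0.  -0.2] F [1.  2.1 1.3] t 9.875 gap 0.11309634586024223
red 289.08 152.54 13 287 291 143 161
```

>>> {"fn": "step_arm", "kwargs": {
  "increments": [
    [-0.002, 0, 0, 0, 0, 0, 255],
    [-0.004, 0, 0, 0, 0, 0, 255],
    [-0.006, 0, 0.001, 0, 0, 0, 255],
    [-0.008, 0, 0.001, 0, 0, 0, 255],
    [-0.01, 0, 0.002, 0, 0, 0, 255]
  ]
}}

```text
time: 10.55
eef_pos: [550.1, -63.3, 148.1]
tool_rot: [-2.393, -2.034, -0.0]
force: [0.4, 2.7, 2.8]
finger_gap: -0.3
grasp_force: 1.3
```

>>> {"fn": "step_arm", "kwargs": {
  "increments": [
    [-0.002, 0, 0, 0, 0, 0, 255],
    [-0.004, 0, 0, 0, 0, 0, 255],
    [-0.006, 0, 0.001, 0, 0, 0, 255],
    [-0.008, 0, 0.001, 0, 0, 0, 255],
    [-0.01, 0, 0.002, 0, 0, 0, 255]
  ]
}}

```text
time: 11.18
eef_pos: [548.5, -73.3, 146.2]
tool_rot: [-2.393, -2.034, 0.0]
force: [0.5, 1.3, 2.7]
finger_gap: -0.4
grasp_force: 1.2
```

>>> {"fn": "step_arm", "kwargs": {
  "increments": [
    [-0.001, 0, 0, 0, 0, 0, 255],
    [-0.002, 0, 0, 0, 0, 0, 255],
    [-0.003, 0, 0, 0, 0, 0, 255],
    [-0.004, 0, 0, 0, 0, 0, 255],
    [-0.005, 0, 0, 0, 0, 0, 255]
  ]
}}

```text
time: 11.8
eef_pos: [547.6, -78.0, 146.0]
tool_rot: [-2.393, -2.034, 0.0]
force: [0.5, 2.3, -1.3]
finger_gap: -0.2
grasp_force: 1.0
```

```bash
python3 -c "
from h import *
to(0,-28,127)
look('d4')"
```

```text
winder-frame TCP [ -0.2 -17.9 146. ] shift m [-0.0101  0.0002  0.    ] turn [-0.1 -0.  -0.2] F [ 0.1  2.3 -1.3] t 11.8 gap -0.1691808886446579
```

View pics/d4.png

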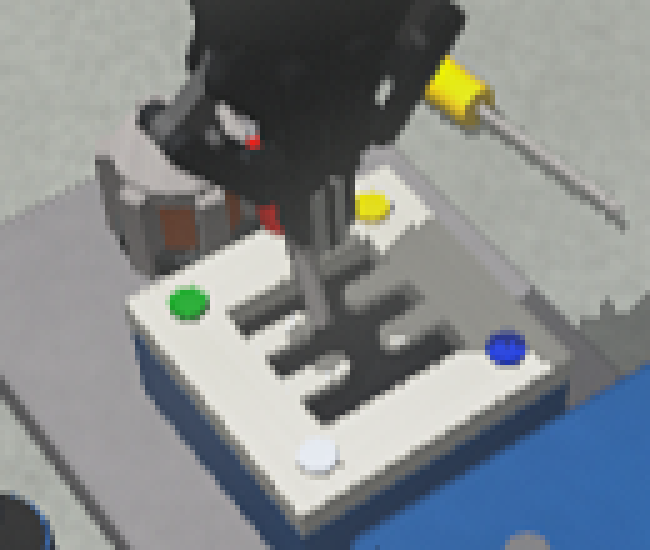

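The lever is tilting along the cross slot, with the rod now leaning right at about (305,285). I'll push the last few millimetres carefully.

>>> {"fn": "step_arm", "kwargs": {
  "increments": [
    [-0.001, 0, 0, 0, 0, 0, 255],
    [-0.002, 0, 0, 0, 0, 0, 255],
    [-0.003, 0, 0, 0, 0, 0, 255],
    [-0.004, 0, 0, 0, 0, 0, 255],
    [-0.005, 0, 0, 0, 0, 0, 255]
  ]
}}

```text
time: 12.48
eef_pos: [546.9, -83.0, 146.1]
tool_rot: [-2.393, -2.034, 0.0]
force: [0.3, 2.8, -0.3]
finger_gap: -0.4
grasp_force: 1.0
```

>>> {"fn": "step_arm", "kwargs": {
  "increments": [
    [-0.0005, 0, 0, 0, 0, 0, 255],
    [-0.001, 0, 0, 0, 0, 0, 255],
    [-0.0015, 0, 0, 0, 0, 0, 255],
    [-0.002, 0, 0, 0, 0, 0, 255],
    [-0.0025, 0, 0, 0, 0, 0, 255]
  ]
}}

```text
time: 13.1
eef_pos: [546.5, -85.4, 146.1]
tool_rot: [-2.393, -2.034, -0.0]
force: [0.4, 2.1, -0.0]
finger_gap: 0.2
grasp_force: 1.0
```

>>> {"fn": "step_arm", "kwargs": {
  "increments": [
    [-0.0005, 0, 0, 0, 0, 0, 255],
    [-0.001, 0, 0, 0, 0, 0, 255],
    [-0.0015, 0, 0, 0, 0, 0, 255],
    [-0.002, 0, 0, 0, 0, 0, 255],
    [-0.002, 0, 0, 0, 0, 0, 255]
  ]
}}

```text
time: 13.72
eef_pos: [546.3, -86.3, 146.0]
tool_rot: [-2.391, -2.034, -0.003]
force: [0.8, 8.3, -1.4]
finger_gap: 0.1
grasp_force: 3.8
```

```bash
python3 -c "
from h import *
to(0,-28,127)
look('d5')"
```

```text
winder-frame TCP [-1.00e-01 -2.63e+01  1.46e+02] shift m [-0.0017  0.0001  0.    ] turn [-0.  -0.2 -0.1] F [-0.5  8.3 -1.4] t 13.725 gap 0.12587201695121655
```

View pics/d5.png

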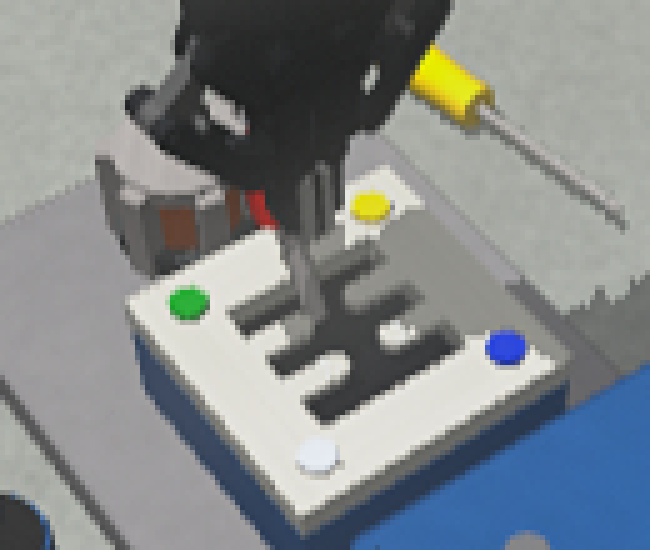

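The force rose to 8 N, so the lever is at the side stop in the outer lane. I'll back off, go round behind it (-x), and line up in the lane.

>>> {"fn": "step_arm", "kwargs": {
  "increments": [
    [0.01, 0, 0, 0, 0, 0, 255],
    [0.02, -0.01, 0, 0, 0, 0, 255],
    [0.022, -0.03, 0, 0, 0, 0, 255],
    [0.022, -0.052, 0, 0, 0, 0, 255],
    [0.015, -0.052, 0, 0, 0, 0, 255]
  ]
}}

```text
time: 14.4
eef_pos: [495.6, -63.6, 146.3]
tool_rot: [-2.392, -2.035, 0.001]
force: [0.8, 0.3, -0.9]
finger_gap: 0.1
grasp_force: 0.0
```

>>> {"fn": "step_arm", "kwargs": {
  "increments": [
    [-0.015, 0, 0, 0, 0, 0, 255],
    [-0.03, 0, 0.003, 0, 0, 0, 255],
    [-0.038, 0, 0.006, 0, 0, 0, 255],
    [-0.038, 0.008, 0.008, 0, 0, 0, 255],
    [-0.038, 0.013, 0.008, 0, 0, 0, 255]
  ]
}}

```text
time: 15.02
eef_pos: [504.7, -103.9, 137.8]
tool_rot: [-2.394, -2.033, -0.0]
force: [-0.7, 0.3, 0.7]
finger_gap: 0.3
grasp_force: 0.0
```

```bash
python3 -c "
from h import *
to(-27,-51,118)
look('d6')"
```

```text
winder-frame TCP [-38.4 -50.3 137.8] shift m [-0.0007  0.0114  0.0008] turn [-0.  -0.  -0.2] F [-0.7  0.2  0.7] t 15.025 gap 0.28480786343658165
```

View pics/d6.png

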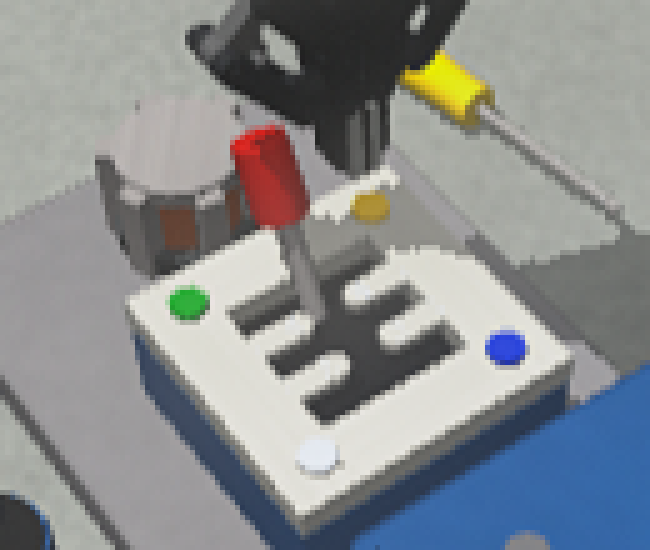

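The finger stands behind the knob, with the rod in the outer lane at (310,290) and the green slot ahead. That was my tenth picture, so from here I go by numbers. Now I push along +x.

>>> {"fn": "step_arm", "kwargs": {
  "increments": [
    [0, 0.003, 0, 0, 0, 0, 255],
    [0, 0.006, 0, 0, 0, 0, 255],
    [0, 0.009, 0, 0, 0, 0, 255],
    [0, 0.012, 0, 0, 0, 0, 255],
    [0, 0.015, 0, 0, 0, 0, 255]
  ]
}}

```text
time: 15.7
eef_pos: [518.7, -106.2, 138.1]
tool_rot: [-2.393, -2.033, 0.0]
force: [-2.2, -0.1, 0.8]
finger_gap: 0.0
grasp_force: 1.1
```

>>> {"fn": "step_arm", "kwargs": {
  "increments": [
    [0, 0.002, 0, 0, 0, 0, 255],
    [0, 0.004, 0, 0, 0, 0, 255],
    [0, 0.006, 0, 0, 0, 0, 255],
    [0, 0.008, 0.001, 0, 0, 0, 255],
    [0, 0.01, 0.001, 0, 0, 0, 255]
  ]
}}

```text
time: 16.32
eef_pos: [528.7, -107.8, 137.0]
tool_rot: [-2.393, -2.034, 0.0]
force: [-2.8, 0.3, 1.4]
finger_gap: 0.2
grasp_force: 1.2
```

```bash
python3 -c "
from h import *
to(14,-51,115);red()"
```

```text
winder-frame TCP [-14.1 -50.3 137. ] shift m [-0.0006  0.0281  0.003 ] turn [-0.1 -0.  -0.2] F [-2.8 -0.2  1.4] t 16.325 gap 0.19817160775443182
red 279.28 148.21 177 271 287 138 157
```

>>> {"fn": "step_arm", "kwargs": {
  "increments": [
    [0, 0.002, 0, 0, 0, 0, 255],
    [0, 0.004, 0.0005, 0, 0, 0, 255],
    [0, 0.006, 0.001, 0, 0, 0, 255],
    [0, 0.008, 0.0015, 0, 0, 0, 255],
    [0, 0.01, 0.002, 0, 0, 0, 255]
  ]
}}

```text
time: 17.0
eef_pos: [538.7, -109.4, 135.0]
tool_rot: [-2.393, -2.034, -0.0]
force: [-1.4, 0.2, 2.9]
finger_gap: 0.3
grasp_force: 1.3
```

>>> {"fn": "step_arm", "kwargs": {
  "increments": [
    [0, 0.002, 0, 0, 0, 0, 255],
    [0, 0.004, 0, 0, 0, 0, 255],
    [0, 0.006, 0.0005, 0, 0, 0, 255],
    [0, 0.008, 0.001, 0, 0, 0, 255],
    [0, 0.01, 0.001, 0, 0, 0, 255]
  ]
}}

```text
time: 17.62
eef_pos: [548.4, -110.9, 134.0]
tool_rot: [-2.393, -2.034, -0.0]
force: [-1.3, 2.0, -0.0]
finger_gap: -0.3
grasp_force: 1.2
```

```bash
python3 -c "
from h import *
to(14,-51,115);red()"
```

```text
winder-frame TCP [  5.9 -50.3 134. ] shift m [-0.0007  0.0081 -0.    ] turn [-0.1 -0.  -0.2] F [-1.6  1.8 -0. ] t 17.625 gap -0.27007415046361005
red 270.97 154.1 185 261 279 145 163
```

>>> {"fn": "step_arm", "kwargs": {
  "increments": [
    [0, 0.001, 0, 0, 0, 0, 255],
    [0, 0.002, 0, 0, 0, 0, 255],
    [0, 0.003, 0, 0, 0, 0, 255],
    [0, 0.004, 0, 0, 0, 0, 255],
    [0, 0.005, 0, 0, 0, 0, 255]
  ]
}}

```text
time: 18.3
eef_pos: [553.3, -111.9, 134.0]
tool_rot: [-2.393, -2.034, 0.0]
force: [-2.6, 0.8, -0.9]
finger_gap: 0.1
grasp_force: 1.0
```

>>> {"fn": "step_arm", "kwargs": {
  "increments": [
    [0, 0.0005, 0, 0, 0, 0, 255],
    [0, 0.001, 0, 0, 0, 0, 255],
    [0, 0.0015, 0, 0, 0, 0, 255],
    [0, 0.002, 0, 0, 0, 0, 255],
    [0, 0.0025, 0, 0, 0, 0, 255]
  ]
}}

```text
time: 18.92
eef_pos: [555.8, -112.2, 134.1]
tool_rot: [-2.393, -2.034, -0.0]
force: [-1.8, 0.2, -0.5]
finger_gap: 0.0
grasp_force: 1.0
```

```bash
python3 -c "
from h import *
to(14,-51,115);red()
w=np.load('w.npy')
for a in(0,.2,.25,.3,.35,.4):
  # knob at fore tilt a, side y=-51ish
  x=115*np.sin(a);y=-49;z=30+np.sqrt(115**2-x*x-y*y); u=np.array([x,y,z-30])/115
  print(a,x.round(1),proj('scene',w2w(w,[x,y,z]))[0].round(1))
"
```

```text
winder-frame TCP [ 13.4 -50.4 134.1] shift m [-0.0006  0.0006  0.0001] turn [-0.  -0.  -0.2] F [-1.8 -0.1 -0.5] t 18.925 gap 0.011535563800737074
red 267.86 156.16 194 258 277 147 165
0 0.0 [284.6 145.1]
0.2 22.8 [274.9 151. ]
0.25 28.5 [272.5 152.7]
0.3 34.0 [270.2 154.5]
0.35 39.4 [267.9 156.4]
0.4 44.8 [265.7 158.5]
```

>>> {"fn": "step_arm", "kwargs": {
  "increments": [
    [0, 0.0005, 0, 0, 0, 0, 255],
    [0, 0.001, 0, 0, 0, 0, 255],
    [0, 0.0015, 0, 0, 0, 0, 255],
    [0, 0.002, 0, 0, 0, 0, 255],
    [0, 0.0025, 0, 0, 0, 0, 255]
  ]
}}

```text
time: 19.6
eef_pos: [558.3, -112.6, 134.1]
tool_rot: [-2.393, -2.034, -0.0]
force: [-2.5, 0.7, -0.4]
finger_gap: 0.2
grasp_force: 1.0
```

>>> {"fn": "step_arm", "kwargs": {
  "increments": [
    [0, 0.0005, 0, 0, 0, 0, 255],
    [0, 0.001, 0, 0, 0, 0, 255],
    [0, 0.0015, 0, 0, 0, 0, 255],
    [0, 0.0015, 0, 0, 0, 0, 255],
    [0, 0.0015, 0, 0, 0, 0, 255]
  ]
}}

```text
time: 20.23
eef_pos: [559.7, -112.9, 134.1]
tool_rot: [-2.393, -2.034, -0.0]
force: [-1.7, 0.9, -0.7]
finger_gap: 0.1
grasp_force: 0.9
```

```bash
python3 -c "
from h import *
to(17,-51,115);red()"
```

```text
winder-frame TCP [ 17.4 -50.5 134.1] shift m [-0.0005 -0.0004  0.0001] turn [-0.  -0.  -0.2] F [-1.8  0.6 -0.7] t 20.225 gap 0.12303463143750507
red 266.37 157.57 194 257 275 148 167
```

>>> {"fn": "step_arm", "kwargs": {
  "increments": [
    [0, 0.0005, 0, 0, 0, 0, 255],
    [0, 0.001, 0, 0, 0, 0, 255],
    [0, 0.0015, 0, 0, 0, 0, 255],
    [0, 0.0015, 0, 0, 0, 0, 255],
    [0, 0.0015, 0, 0, 0, 0, 255]
  ]
}}

```text
time: 20.9
eef_pos: [561.2, -113.1, 134.1]
tool_rot: [-2.393, -2.034, -0.0]
force: [-1.4, -0.1, -0.6]
finger_gap: -0.0
grasp_force: 0.9
```

>>> {"fn": "step_arm", "kwargs": {
  "increments": [
    [0, 0.0005, 0, 0, 0, 0, 255],
    [0, 0.001, 0, 0, 0, 0, 255],
    [0, 0.001, 0, 0, 0, 0, 255],
    [0, 0.001, 0, 0, 0, 0, 255],
    [0, 0.001, 0, 0, 0, 0, 255]
  ]
}}

```text
time: 21.52
eef_pos: [562.2, -113.3, 134.1]
tool_rot: [-2.393, -2.034, -0.0]
force: [-1.9, 0.6, -0.7]
finger_gap: -0.4
grasp_force: 0.9
```

```bash
python3 -c "
from h import *
to(17,-51,115);red()"
```

```text
winder-frame TCP [ 19.9 -50.4 134.1] shift m [-0.0006 -0.0029  0.0001] turn [-0.  -0.  -0.2] F [-2.   0.3 -0.7] t 21.525 gap -0.3905052533338272
red 265.56 158.49 199 256 274 149 168
```

>>> {"fn": "step_arm", "kwargs": {
  "increments": [
    [0, 0.0005, 0, 0, 0, 0, 255],
    [0, 0.001, 0, 0, 0, 0, 255],
    [0, 0.0015, 0, 0, 0, 0, 255],
    [0, 0.0015, 0, 0, 0, 0, 255],
    [0, 0.0015, 0, 0, 0, 0, 255]
  ]
}}

```text
time: 22.2
eef_pos: [563.4, -113.4, 134.0]
tool_rot: [-2.393, -2.033, 0.0]
force: [-3.6, 0.5, -0.3]
finger_gap: -0.2
grasp_force: 1.9
```

```bash
python3 -c "
from h import *
to(17,-51,115);red()"
```

```text
winder-frame TCP [ 21.1 -50.4 134. ] shift m [-0.0006 -0.004  -0.    ] turn [-0.1 -0.  -0.2] F [-3.7 -0.  -0.3] t 22.2 gap -0.15703757830384832
red 265.28 158.63 194 256 274 149 168
```

Contact force is beginning to rise; 1 mm more should confirm the stop.

>>> {"fn": "step_arm", "kwargs": {
  "increments": [
    [0, 0.0005, 0, 0, 0, 0, 255],
    [0, 0.001, 0, 0, 0, 0, 255],
    [0, 0.001, 0, 0, 0, 0, 255],
    [0, 0.001, 0, 0, 0, 0, 255],
    [0, 0.001, 0, 0, 0, 0, 255]
  ]
}}

```text
time: 22.88
eef_pos: [564.0, -113.5, 133.8]
tool_rot: [-2.392, -2.033, 0.001]
force: [-5.9, 1.4, -0.4]
finger_gap: 0.1
grasp_force: 2.8
```

```bash
python3 -c "
from h import *
to(17,-51,115);red()"
```

```text
winder-frame TCP [ 21.7 -50.4 133.8] shift m [-0.0007 -0.0047 -0.0002] turn [-0.1 -0.  -0.2] F [-6.1  0.5 -0.4] t 22.875 gap 0.06925433900507127
red 265.3 158.71 192 256 274 150 168
```

The force is rising and the knob no longer moves, so it is at the lane's end. I'll back straight off and lift clear.

>>> {"fn": "step_arm", "kwargs": {
  "increments": [
    [0, -0.005, 0, 0, 0, 0, 255],
    [0, -0.02, 0, 0, 0, 0, 255],
    [0, -0.05, -0.01, 0, 0, 0, 255],
    [0, -0.09, -0.05, 0, 0, 0, 255],
    [0, -0.13, -0.1, 0, 0, 0, 255]
  ]
}}

```text
time: 23.55
eef_pos: [435.4, -92.6, 233.5]
tool_rot: [-2.393, -2.033, 0.001]
force: [0.3, 0.3, 0.5]
finger_gap: 0.2
grasp_force: 0.0
```

>>> {"fn": "step_arm", "kwargs": {
  "increments": [
    [0, -0.03, -0.02, 0, 0, 0, 255],
    [0, -0.06, -0.02, 0, 0, 0, 255],
    [0, -0.06, -0.02, 0, 0, 0, 255],
    [0, -0.06, -0.02, 0, 0, 0, 255],
    [0, -0.06, -0.02, 0, 0, 0, 255]
  ]
}}

```text
time: 24.18
eef_pos: [378.8, -83.4, 252.8]
tool_rot: [-2.393, -2.034, -0.0]
force: [0.5, 0.5, -1.6]
finger_gap: -0.1
grasp_force: 0.0
```

Run:
```python
from h import *
to(0,0,230);red();w=np.load('w.npy')
# knob centre from red blob in both views, height 125
obs={}
for n,(r0,r1,c0,c1) in dict(scene=(130,185,245,300),top=(150,250,350,420)).items():
    b=ctrl.snapshot(n)[r0:r1,c0:c1].astype(int);m=(b[...,0]>110)&(b[...,1]<70)&(b[...,2]<80)
    y,x=np.nonzero(m);obs[n]=np.array([x.mean()+c0,y.mean()+r0]) if len(x) else None;print(n,obs[n],len(x))
fit=lambda ns:least_squares(lambda p:np.concatenate([(proj(n,w2w(w,[p[0],p[1],125]))-obs[n]).ravel() for n in ns]),[45,-47.])
for ns in(["scene"],["top"]):
    if obs[ns[0]] is not None: print(ns,fit(ns).x.round(1))
print(proj("top",w2w(w,[45,-47,125])))
```

```text
winder-frame TCP [-166.   -50.   252.8] shift m [0.0505 0.1658 0.0038] turn [-0.  -0.  -0.2] F [ 0.5  0.6 -1.6] t 24.175 gap -0.07761903903361385
red 265.33 158.59 210 256 274 149 168
scene [265.2985782  158.59241706] 211
top [389.62254902 182.93627451] 204
['scene'] [ 46.  -48.2]
['top'] [ 44.9 -47.3]
[[389.46808094 182.8744988 ]]
```

The knob sits within about 2 mm of the disc's nominal position in both views, and the arm is clear.

```bash
python3 -c "
from rig import ctrl
print(ctrl.sign_off())"
```

```text
the job is handed in; nothing more can be done
None
```

The lever is fully home in the green-disc slot, its knob about 2 mm or less from the disc's centre in both camera views; the push readings I saw stayed under 9 N, the arm is clear, and the job is handed in.

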